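Clamp a spoon blank in the spring hold-down

ROBOT

A 6-joint arm with a two-finger parallel gripper is mounted at the origin on a cart in front of the work surface, level with it; the furniture and walls round the work are solid. World frame = base frame: x ahead of the robot, y to its left, z up, the work surface at z = 0. Lengths are in m, angles in degrees, forces in N, time in s.
With the tool pointing down it reaches from about 0.375 to 0.9 m from the base axis. Payload 3.1 kg.
Tool frame: the origin (TCP) lies between the finger pads; the fingertips stand 11 mm ahead of it and the grasp point (between the pads) lies 8 mm behind it; z points along the fingers, y is the line along which they close (so a half turn about z gives the same grasp; the last joint's range is limited). The gripper opens to 87 mm and grips with 3 to 60 N. Pads are 19 mm wide; open, the fingers measure 117 mm over their backs; the gripper's body (75 mm by 190 mm) begins 51 mm behind the grasp point.
Start: joints at [-10.227, 30.224, 82.088, -0, 67.689, -10.227], TCP at [0.625, 0, 0.234] pointing down, gripper open.
Joint ranges: [-176.69, 176.69], [-43.24, 126.21], [12.49, 139.97], [-82, 262], [0, 151.66], [-163.58, 163.58]. Speed limits (degrees/s): [159.86, 159.86, 180, 180, 180, 180].

INTERFACE

Orientations are given as a 3x3 rotation matrix whose columns are the frame's x, y, z axes.
In Python, from rig import bot, viewer, workorder, nets gives the robot as it stands. The module is installed in compiled form; this text tells all that it offers.
- The arm moves only by the tool move_arm, never from a script. Its argument "increments" is a list of rows, each a list of 7 numbers: the shift along the tool's x, y, z normalised to -1 to 1, where 1 is 0.3 m, then the turn, a rotation vector about the tool's x, y, z normalised to -1 to 1, where 1 is pi rad, then the opening, from 0 (shut) to 1 (fully open). In form: [[tx, ty, tz, wx, wy, wz, grip], ...]. A call has 1 to 10 rows; each row is the pose to reach, as a shift and turn from the pose commanded when the call began, along the tool's axes at that moment, turning the shorter way round; what a row does not reach only later rows make up. A row lasts 1/12 s, in which the tool goes at most 41.7 mm and 7.16 degrees, less where a joint would pass 70% of its speed; a pose out of reach is approached as far as the arm can. A call with a number of a shift or a turn outside -1 to 1 is refused whole. A call with a gripper value outside its range is refused whole. The fingers move at their own pace and stop on an object; the grip force is fixed at half the most. Time passes only in rows, so rows that repeat a pose let the fingers close. It gives the time, the measured TCP pose, the force, the opening and the grip force at its end, in the units of the state.
- bot.read_state(): the state, without advancing time (a new reading comes with each control period).
- viewer.capture(name): name is "scene" or "side" or "wrist"; returns a dict with "image" (480x640x3 uint8, blue, green, red), "K" (3x3 intrinsics, pixels), "eye" and "orientation" of the camera in the world. Camera axes: x right, y up, looking along -z (the intrinsics and any distortion apply to the point x, -y, -z); pixel columns grow to the right and rows downward; lengths in m; the calibration is good to about 2 mm. A picture is of the moment at which its call begins. There is no depth.
- workorder.hand_in(): hands the job in; it is judged then, once.
Trained networks look in the newest picture that a camera, given by its name, has taken for a name from the list of things; names that differ only in an ending like _2 or _b are one class to them, and where a whole thing is asked for, a point or a joint stands for the part that bears it (a point fixed in the world has none). Each returns a list of dicts, best first, with "conf" (0 to 1); they miss things now and then, are a little off and sometimes report something else, mostly with a low value. They report only what shows in the picture. A call takes as long as a camera call.
- nets.find_in(camera, thing): "location" ([column, row] in pixels, amid what is visible of it).
The state is a dict: "time_s": time; "joint_positions": joint angles; "qvel": joint speeds; "tau": joint torques, N m; "position": TCP position; "tcp_rot": TCP orientation; "force": force on the tool from outside, world axes, zero at the start; "moment": the same for the moment, N m; "opening": opening from 0.0 (shut) to 1.0 (fully open); "grasp_force": force on a finger pad.
Only numpy, scipy, OpenCV 4.12 (cv2) and the standard library are available. Lean on these libraries where they do the work, as an engineer would, in place of code of your own. Each camera call takes 0.05 s, during which the arm holds its last target. There are 200 camera calls.

TASK

Make the spoon blank (the one with the slim handle) ready for hollowing: press the tail of the spring hold-down until its catch holds it and the nose stays up by itself, draw the blank out of the rack by its handle, and put it into the hold-down handle first, flat on the board between the two guides with its shoulders right up against them. Then press the catch's thumb tab so that the nose comes down and clamps the handle, and leave the other blank in its bay.

Things in the scene. Friction and masses are not known exactly. Their poses are not given: they have to be found in the camera images.
- holddown: Wooden board of the hold-down, 385x110x18 mm, fixed to the bench. Origin on the bench straight below the lever's pivot pin; +x along the board from nose end to tail end, z up. Board from x=-222 to +162 mm, top at z=18 mm. Two steel cheeks, 58 mm across, 92 mm high, hold the pin (x=0, z=80 mm).
- seat (a point): On the board's top, middle line, level with the front (nose-end) faces of two wooden guides; axes as the board's. The guides are 16 mm high, 14 mm wide, 30 mm apart and run 85 mm towards +x. Here lies the spoon blank's origin when its handle is between the guides and its shoulders touch them.
- lever_arm: Steel lever on the pin (its origin): nose towards the board's -x, tail plate towards +x. Turns about the board's y from 0 to a hard stop at 0.50 rad (tail down, nose up). A spring drives the nose down: at the tail 6 N at first, 11 N where it drives the catch aside (more if fast). The catch snaps over the tail near 0.42 rad and holds the lever at 0.40; on a blank it stands near 0.13 rad.
- tail_pad (a point): Middle of the grooved top of the tail plate (55x44 mm, 6 mm thick), where to press down: 72 mm from the pin, 86 mm above the bench when the nose is down. It goes down about 32 mm until the catch snaps, 36 mm at the hard stop. The plate ends 25 mm further out, under the catch's hook. Turns with the lever.
- nose_pad (a point): Underside of the lever's round nose (26 mm wide), 100 mm from the pin: 32 mm above the bench with nothing beneath it, about 75 mm when the catch holds the lever.
- catch_tab (a point): Top of the round thumb tab (34 mm across) of the steel catch, 147 mm from the pin towards the tail end, 56 mm above the bench. Pressed straight down 18 to 25 mm (2 to 4 N) it tips the catch's hook off the tail's edge 50 mm nearer the pin, and the tail springs up; hard stop at about 35 mm. It springs back.
- spoon_blank: Sawn light-wood spoon blank, 28 mm thick, 177 mm long, 0.14 kg: handle 22 mm wide, 100 mm long, end rounded; bowl end 54 mm wide, 77 mm long, flat sides for 50 mm behind the shoulders. Origin on the underside at the middle of the shoulder line; +x along the handle, z up. At first it lies on the bench, bowl end in a bay of the rack, about 80 mm of handle outside.
- ladle_blank: The other blank, in the other bay: same kind and length, handle 38 mm wide, bowl end 64 mm wide; origin and axes as on the spoon blank. It stays where it is.
- blank_rack: Low dark wooden rack fixed on the bench, 120x204x52 mm: two bays, open to its +x side only, each 80 mm wide, 42 mm high under the roof, no floor. Origin on the bench under its middle, +x out of the bays (roof edge at x=60 mm), bay middles at y=+46 and -46 mm. Either blank may be in either bay.

How it is judged (in metres and radians):
On the way, in this order (a step that is already met when the one before it is completed fails the run):
1. the catch holds the tail down and the nose stays up with the fingers off the lever (angle between lever_arm's own z axis and vertical above 0.33 rad and contact force between the fingers and lever_arm below 0.2 N), for 0.3 s.
2. the spoon blank lies home between the guides under the raised nose (angle between lever_arm's own z axis and vertical above 0.33 rad and x of spoon_blank in the frame of seat between -0.008 and 0.004 m and y of spoon_blank in the frame of seat between -0.006 and 0.006 m and z of spoon_blank in the frame of seat below 0.008 m), for 0.2 s.
At the end, for the whole second after the job is handed in: The lever's nose presses on the spoon blank with more than 2 N (lever below 0.22 rad); the blank lies flat on the board (within 5 mm), its origin within 8 mm of the guides' front along the board and within 6 mm of the middle line, turned by no more than 0.12 rad, and at rest (contact force between lever_arm and spoon_blank above 2 N and angle between lever_arm's own z axis and vertical below 0.22 rad and x of spoon_blank in the frame of seat between -0.008 and 0.004 m and y of spoon_blank in the frame of seat between -0.006 and 0.006 m and z of spoon_blank in the frame of seat between -0.005 and 0.005 m and angle between the x axis of spoon_blank and the x axis of holddown, either way round below 0.12 rad and linear speed of spoon_blank below 0.02 m/s); the robot touches nothing.
It fails at once if the other blank is dragged more than 30 mm from its place (distance of ladle_blank from where it was at the start of the episode above 0.03 m).
It also fails if it takes over 72 s, if anything falls off the work surface, if the arm or the gripper's body presses on something with over 40 N, if the wrist force passes 120 N, or if a joint passes its speed limit or range.

## Working session

There is one attempt and no reset: what is moved stays moved. The work goes in short steps, Python scripts to look and compute and a tool call to move; the robot and the scene stay as the last step left them, time stands still between calls to the robot, and variables do not carry over. Pictures are saved under pics/ and viewed, at most 10 in all, crops included, and the job is handed in when it is done.

Besides the shell and the picture viewer there is one more tool, called after "Emit:" by a JSON object that holds its "fn" and its "kwargs". move_arm: Moves the arm, as the interface text tells. Its arguments: {"type":"object","properties":{"increments":{"type":"array"}},"required":["increments"]}

```bash
mkdir -p pics; cat > h.py <<'E'
import numpy as np, cv2
from rig import bot, viewer, workorder, nets
def ray(c,px):
    K=c["K"]; u=cv2.undistortPoints(np.array([[px]],float),np.array(K),np.array(c["dist"]) if "dist" in c else None)[0,0]
    d=np.array(c["orientation"])@np.array([u[0],-u[1],-1]); return np.array(c["eye"]),d
def atz(c,px,z):
    e,d=ray(c,px); return e+d*(z-e[2])/d[2]
def proj(c,p):
    q=np.array(c["orientation"]).T@(np.array(p)-np.array(c["eye"])); K=np.array(c["K"])
    return K[:2,:2]@np.array([q[0]/-q[2],-q[1]/-q[2]])+K[:2,2]
E
python3 - <<'E'
from h import *
for n in("scene","side","wrist"):
    c=viewer.capture(n); cv2.imwrite(f"pics/{n}0.png",c["image"])
    print(n,c.keys(),np.round(c["eye"],3),np.round(c["orientation"],3).tolist(),np.round(c["K"],1).tolist())
    for t,z in(("holddown",.018),("seat",.018),("lever_arm",.08),("tail_pad",.086),("nose_pad",.032),("catch_tab",.056),("spoon_blank",.028),("ladle_blank",.028),("blank_rack",.052)):
        for r in nets.find_in(n,t)[:2]: print(t,round(r["conf"],2),np.round(r["location"]),np.round(atz(c,r["location"],z),3))
E
```

```text
scene dict_keys(['image', 'K', 'eye', 'orientation']) [-0.347 -0.505  0.811] [[0.474, 0.497, -0.727], [-0.881, 0.276, -0.385], [0.009, 0.822, 0.569]] [[524.9, 0.0, 321.6], [0.0, 524.9, 235.8], [0.0, 0.0, 1.0]]
holddown 0.87 [253. 252.] [0.519 0.149 0.018]
seat 0.56 [253. 255.] [0.507 0.143 0.018]
lever_arm 0.79 [245. 230.] [0.518 0.168 0.08 ]
lever_arm 0.42 [208. 224.] [0.496 0.267 0.08 ]
tail_pad 0.72 [247. 233.] [0.502 0.151 0.086]
nose_pad 0.7 [249. 231.] [0.574 0.2   0.032]
nose_pad 0.29 [254. 252.] [0.505 0.137 0.032]
catch_tab 0.76 [209. 223.] [0.527 0.291 0.056]
spoon_blank 0.97 [395. 293.] [ 0.534 -0.228  0.028]
ladle_blank 0.69 [423. 318.] [ 0.485 -0.312  0.028]
blank_rack 0.79 [446. 286.] [ 0.583 -0.328  0.052]
side dict_keys(['image', 'K', 'eye', 'orientation']) [ 0.436 -0.814  0.817] [[0.987, 0.113, -0.114], [-0.161, 0.666, -0.728], [-0.006, 0.737, 0.676]] [[475.4, 0.0, 321.0], [0.0, 475.4, 235.2], [0.0, 0.0, 1.0]]
seat 0.94 [295. 220.] [0.514 0.115 0.018]
lever_arm 0.71 [292. 188.] [0.515 0.172 0.08 ]
tail_pad 0.63 [294. 186.] [0.522 0.171 0.086]
nose_pad 0.88 [291. 188.] [0.518 0.233 0.032]
catch_tab 0.42 [294. 163.] [0.536 0.318 0.056]
spoon_blank 0.69 [323. 327.] [ 0.529 -0.236  0.028]
ladle_blank 0.63 [307. 358.] [ 0.487 -0.303  0.028]
blank_rack 0.68 [361. 361.] [ 0.583 -0.34   0.052]
wrist dict_keys(['image', 'K', 'eye', 'orientation']) [0.625 0.068 0.386] [[1.0, -0.0, -0.001], [0.001, 0.969, 0.245], [0.001, -0.245, 0.969]] [[420.7, 0.0, 317.9], [0.0, 420.7, 242.2], [0.0, 0.0, 1.0]]
holddown 0.96 [182. 124.] [0.51  0.077 0.018]
seat 0.63 [182. 126.] [0.51  0.076 0.018]
lever_arm 0.78 [165.  62.] [0.521 0.116 0.08 ]
tail_pad 0.71 [161.  64.] [0.52  0.114 0.086]
nose_pad 0.75 [162.  67.] [0.503 0.12  0.032]
```

```bash
python3 - <<'E'
import cv2
a=cv2.imread("pics/scene0.png"); cv2.imwrite("pics/s1.png",cv2.resize(a[170:400,140:540],(800,460),interpolation=cv2.INTER_CUBIC))
a=cv2.imread("pics/side0.png"); cv2.imwrite("pics/s2.png",cv2.resize(a[130:430,200:480],(560,600),interpolation=cv2.INTER_CUBIC))
E
```

```text
(no output)
```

View pics/s1.png

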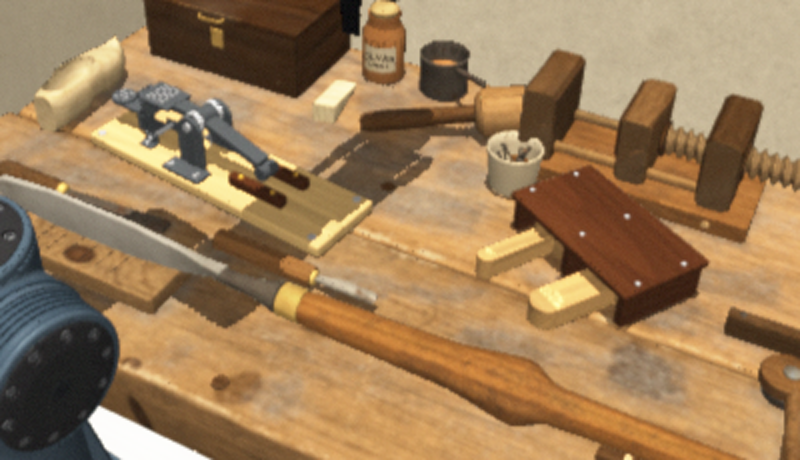

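View pics/s2.png

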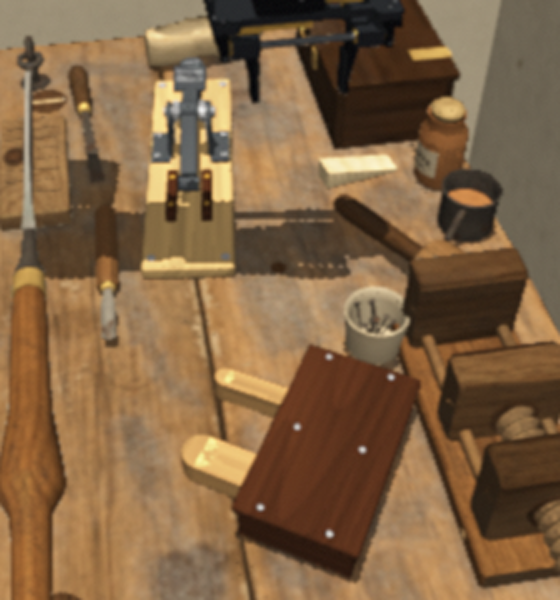

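View pics/wrist0.png

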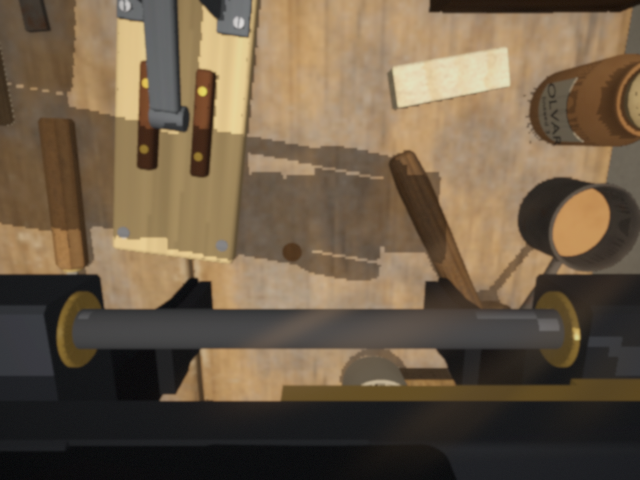

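Views agree: the hold-down's nose end faces the robot's −y side and the spoon (slim) handle is in the bay nearer the hold-down. In the side picture its tip is near px (309,318). Board corners in the wrist picture are (115,248) and (232,262).

```bash
python3 - <<'E'
from h import *
C={n:viewer.capture(n) for n in("scene","side","wrist")}
S=lambda x,y:(140+x/2,170+y/2); D=lambda x,y:(200+x/2,130+y/2)
def P(l,n,px,z): print(l,n,np.round(atz(C[n],px,z),4))
P("nose cornerL","wrist",(115,248),.018);P("nose cornerR","wrist",(232,262),.018)
P("edgeL top","wrist",(117,0),.018);P("edgeR","wrist",(258,0),.018)
P("guideL","wrist",(147,168),.034);P("guideR","wrist",(200,176),.034)
P("guide back L","wrist",(145,62),.034);P("guide back R","wrist",(205,70),.034)
P("nose corner L","side",D(143,266),.018);P("nose corner R","side",D(234,266),.018);P("far L","side",D(158,82),.018);P("far R","side",D(230,80),.018)
P("corner L","scene",S(318,248),.018);P("corner R","scene",S(372,205),.018);P("farL","scene",S(92,130),.018)
for p in((515,190),(588,167),(707,262),(620,305)):P("roof","scene",S(*p),.052)
for p in((313,346),(418,378),(352,555),(237,508)):P("roof","side",D(*p),.052)
P("spoon tip","side",D(217,377),.028);P("spoon tip","scene",S(478,257),.028)
P("ladle tip","side",D(184,452),.028);P("ladle tip","scene",S(530,302),.028)
P("spoon edge far","side",D(285,388),.028);P("spoon edge near","side",D(272,403),.028)
P("spoon edges tipfar","side",D(228,369),.028);P("sp tipnear","side",D(222,386),.028)
P("tab","scene",S(127,95),.056);P("tail","scene",S(165,93),.086)
P("tab","side",D(189,70),.056)
E
```

```text
nose cornerL wrist [ 0.4412 -0.0309  0.018 ]
nose cornerR wrist [ 0.5465 -0.0441  0.018 ]
edgeL top wrist [0.4666 0.1714 0.018 ]
edgeR wrist [0.5777 0.1714 0.018 ]
guideL wrist [0.4837 0.0418 0.034 ]
guideR wrist [0.527  0.0353 0.034 ]
guide back L wrist [0.4902 0.1234 0.034 ]
guide back R wrist [0.5365 0.1176 0.034 ]
nose corner L side [ 0.4412 -0.0282  0.018 ]
nose corner R side [ 0.5462 -0.0459  0.018 ]
far L side [0.4945 0.3418 0.018 ]
far R side [0.5989 0.3291 0.018 ]
corner L scene [ 0.4354 -0.0333  0.018 ]
corner R scene [ 0.5347 -0.0506  0.018 ]
farL scene [0.4954 0.3487 0.018 ]
roof scene [ 0.6036 -0.2045  0.052 ]
roof scene [ 0.6894 -0.2656  0.052 ]
roof scene [ 0.5854 -0.4338  0.052 ]
roof scene [ 0.4752 -0.3706  0.052 ]
roof side [ 0.6041 -0.2054  0.052 ]
roof side [ 0.6985 -0.2627  0.052 ]
roof side [ 0.5878 -0.4342  0.052 ]
roof side [ 0.4979 -0.3744  0.052 ]
spoon tip side [ 0.5029 -0.21    0.028 ]
spoon tip scene [ 0.4989 -0.2038  0.028 ]
ladle tip side [ 0.4589 -0.2936  0.028 ]
ladle tip scene [ 0.4593 -0.2808  0.028 ]
spoon edge far side [ 0.5694 -0.2353  0.028 ]
spoon edge near side [ 0.5529 -0.2513  0.028 ]
spoon edges tipfar side [ 0.5157 -0.2017  0.028 ]
sp tipnear side [ 0.5063 -0.2222  0.028 ]
tab scene [0.5412 0.3213 0.056 ]
tail scene [0.5332 0.2492 0.086 ]
tab side [0.5378 0.3089 0.056 ]
```

```bash
cat >> h.py <<'E'
def plan(x,y,z,yaw=None,v=None):
    """rows numbers to reach TCP target tool-down with tool y axis along world yaw (deg)"""
    from scipy.spatial.transform import Rotation as Ro
    s=bot.read_state(); R=np.array(s["tcp_rot"]); p=np.array(s["position"])
    t=R.T@(np.array([x,y,z])-p)/.3
    w=np.zeros(3)
    if yaw is not None:
        best=None
        for k in(0,180):
            a=np.radians(yaw+k); Y=np.array([np.cos(a),np.sin(a),0]); Z=np.array([0,0,-1.]); T=np.c_[np.cross(Y,Z),Y,Z]
            r=Ro.from_matrix(R.T@T).as_rotvec()/np.pi
            if best is None or np.linalg.norm(r)<np.linalg.norm(best): best=r
        w=best
    print("t",np.round(t,4),"w",np.round(w,4),"deg",np.round(w*180,1)); return t,w
E
python3 - <<'E'
from h import *
s=bot.read_state(); print(np.round(s["tcp_rot"],3).tolist(),s["time_s"],s["position"],np.round(s["force"],2))
plan(.5335,.2536,.15,-7.8); plan(.5335,.2536,.105,-7.8)
E
```

```text
[[0.0, 1.0, 0.0], [1.0, -0.0, 0.0], [0.0, 0.0, -1.0]] 1.65 [6.24989160e-01 4.93766570e-05 2.33571802e-01] [-0.04 -0.29 -0.13]
t [ 0.8452 -0.305   0.2786] w [ 0.     -0.      0.0433] deg [ 0.  -0.   7.8]
t [ 0.8452 -0.305   0.4286] w [ 0.     -0.      0.0433] deg [ 0.  -0.   7.8]
```

Emit:
{"fn": "move_arm", "kwargs": {"increments": [[0.4,-0.15,0.13,0,0,0.0433,0],[0.845,-0.305,0.279,0,0,0.0433,0],[0.845,-0.305,0.279,0,0,0.0433,0],[0.845,-0.305,0.279,0,0,0.0433,0],[0.845,-0.305,0.279,0,0,0.0433,0],[0.845,-0.305,0.279,0,0,0.0433,0],[0.845,-0.305,0.279,0,0,0.0433,0],[0.845,-0.305,0.279,0,0,0.0433,0],[0.845,-0.305,0.279,0,0,0.0433,0],[0.845,-0.305,0.279,0,0,0.0433,0]]}}

```text
time_s: 2.48
position: [0.534, 0.2534, 0.1501]
tcp_rot: [[0.135, 0.991, 0.001], [0.991, -0.135, -0.0], [-0.0, 0.001, -1.0]]
force: [-0.5, 0.7, 0.9]
opening: 0.324
grasp_force: 0.0
```

```bash
python3 - <<'E'
from h import *
s=bot.read_state(); print(s["time_s"],s["position"],s["opening"])
c=viewer.capture("wrist"); cv2.imwrite("pics/w1.png",c["image"])
for n in("wrist","scene","side"):
  c=viewer.capture(n)
  for t,z in(("tail_pad",.086),("catch_tab",.056),("nose_pad",.04)):
    for r in nets.find_in(n,t)[:2]: print(n,t,round(r["conf"],2),np.round(r["location"]),np.round(atz(c,r["location"],z),3))
E
```

```text
2.4833 [0.53403161 0.25338602 0.15006712] 0.3243922020661512
wrist tail_pad 0.95 [316. 270.] [0.533 0.25  0.086]
wrist catch_tab 0.62 [316. 154.] [0.541 0.31  0.056]
wrist nose_pad 0.63 [314. 268.] [0.53  0.237 0.04 ]
scene tail_pad 0.67 [397. 296.] [ 0.461 -0.256  0.086]
scene tail_pad 0.61 [248. 232.] [0.509 0.153 0.086]
scene catch_tab 0.83 [210. 224.] [0.523 0.286 0.056]
scene nose_pad 0.57 [247. 231.] [0.564 0.198 0.04 ]
side tail_pad 0.78 [292. 186.] [0.517 0.173 0.086]
side catch_tab 0.56 [293. 191.] [0.518 0.191 0.056]
side catch_tab 0.53 [296. 162.] [0.543 0.321 0.056]
side nose_pad 0.63 [294. 189.] [0.525 0.22  0.04 ]
```

View pics/w1.png

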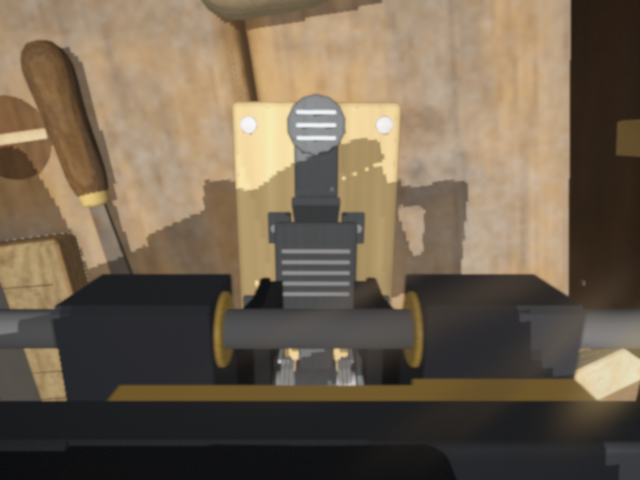

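The picture shows the tail plate (rows 222–308) and round tab at (316,124), centred on the tool's middle line. Pressing the tail now.

Emit:
{"fn": "move_arm", "kwargs": {"increments": [[0,0,0.075,0,0,0,0],[0,0,0.15,0,0,0,0],[0,0,0.17,0,0,0,0],[0,0,0.19,0,0,0,0],[0,0,0.21,0,0,0,0],[0,0,0.23,0,0,0,0],[0,0,0.25,0,0,0,0],[0,0,0.265,0,0,0,0],[0,0,0.28,0,0,0,0],[0,0,0.288,0,0,0,0]]}}

```text
time_s: 3.97
position: [0.5339, 0.2532, 0.0657]
tcp_rot: [[0.135, 0.991, 0.001], [0.991, -0.135, -0.001], [-0.0, 0.001, -1.0]]
force: [-3.4, -1.4, 11.9]
opening: 0.004
grasp_force: 4.9
```

Emit:
{"fn": "move_arm", "kwargs": {"increments": [[0,0,0.003,0,0,0,0],[0,0,0.006,0,0,0,0],[0,0,0.006,0,0,0,0]]}}

```text
time_s: 4.22
position: [0.5343, 0.2535, 0.0641]
tcp_rot: [[0.135, 0.991, 0.002], [0.991, -0.135, -0.0], [0.0, 0.002, -1.0]]
force: [-1.7, -1.4, 11.5]
opening: 0.005
grasp_force: 4.6
```

Emit:
{"fn": "move_arm", "kwargs": {"increments": [[0,0,0.004,0,0,0,0],[0,0,0.008,0,0,0,0],[0,0,0.01,0,0,0,0],[0,0,0.01,0,0,0,0]]}}

```text
time_s: 4.55
position: [0.5347, 0.2536, 0.062]
tcp_rot: [[0.135, 0.991, 0.003], [0.991, -0.135, 0.0], [0.0, 0.003, -1.0]]
force: [-3.7, -2.1, 15.4]
opening: 0.01
grasp_force: 6.4
```

Emit:
{"fn": "move_arm", "kwargs": {"increments": [[0,0,-0.01,0,0,0,0],[0,0,-0.02,0,0,0,0],[0,0,-0.06,0,0,0,0],[0,0,-0.18,0,0,0,0],[0,0,-0.3,0,0,0,0],[0,0,-0.3,0,0,0,0]]}}

```text
time_s: 5.05
position: [0.5381, 0.2549, 0.156]
tcp_rot: [[0.135, 0.991, 0.013], [0.991, -0.135, 0.003], [0.005, 0.013, -1.0]]
force: [0.7, -0.1, -0.3]
opening: 0.006
grasp_force: 0.0
```

```bash
python3 - <<'E'
from h import *
c=viewer.capture("wrist")
d=viewer.capture("side"); e=viewer.capture("scene")
a=np.hstack([cv2.resize(c["image"][40:400,200:440],(400,600)),cv2.resize(e["image"][180:300,160:320],(400,300)) if 0 else cv2.copyMakeBorder(cv2.resize(e["image"][180:300,160:320],(400,300)),0,300,0,0,cv2.BORDER_CONSTANT)])
a[300:,400:]=cv2.resize(d["image"][150:270,250:410],(400,300))
cv2.imwrite("pics/m1.png",a)
E
```

```text
(no output)
```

View pics/m1.png

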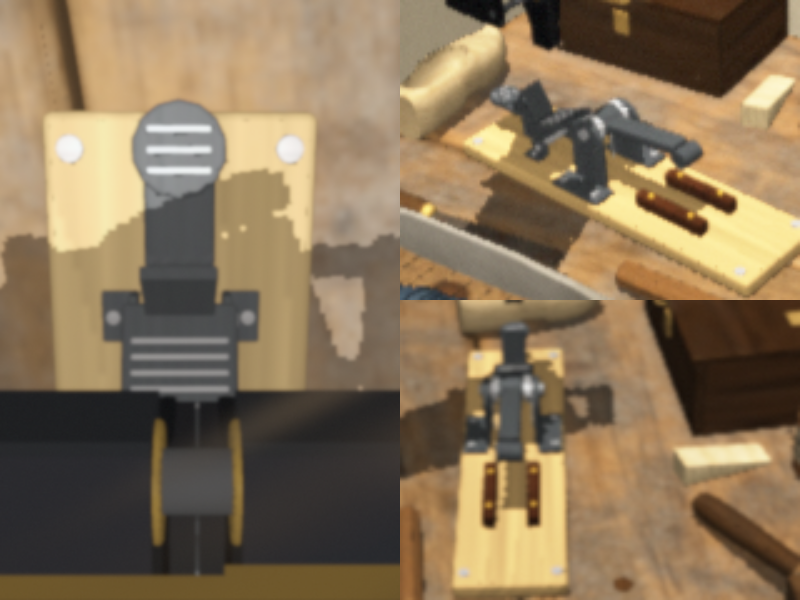

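The lever is latched: the nose is up and the hook is over the plate edge. Next I go to the spoon handle.

Emit:
{"fn": "move_arm", "kwargs": {"increments": [[-0.95,0,0,0,0,-0.18,0.3],[-0.95,0,0,0,0,-0.18,0.3],[-0.95,0,0,0,0,-0.18,0.6],[-0.95,0,0,0,0,-0.18,0.6],[-0.95,0,0,0,0,-0.18,0.6],[-0.95,0,0,0,0,-0.18,0.6],[-0.95,0,0,0,0,-0.18,0.6],[-0.95,0,0,0,0,-0.18,0.6],[-0.95,0,0,0,0,-0.18,0.6]]}}

```text
time_s: 5.95
position: [0.4937, -0.0313, 0.1474]
tcp_rot: [[-0.412, 0.911, -0.003], [0.911, 0.412, 0.001], [0.002, -0.003, -1.0]]
force: [-0.6, 0.6, -0.4]
opening: 0.566
grasp_force: 0.0
```

```bash
python3 - <<'E'
from h import *
s=bot.read_state(); print(s["time_s"],s["position"])
plan(.5365,-.2288,.15,57)
E
```

```text
5.95 [ 0.49372453 -0.031274    0.14743471]
t [-0.6587 -0.141  -0.0094] w [-0.0006 -0.0008 -0.1817] deg [ -0.1  -0.1 -32.7]
```

Emit:
{"fn": "move_arm", "kwargs": {"increments": [[-0.13,-0.03,0,0,0,-0.182,0.6],[-0.26,-0.06,0,0,0,-0.182,0.6],[-0.659,-0.141,0,0,0,-0.182,0.6],[-0.659,-0.141,0,0,0,-0.182,0.6],[-0.659,-0.141,0,0,0,-0.182,0.6],[-0.659,-0.141,0,0,0,-0.182,0.6],[-0.659,-0.141,0,0,0,-0.182,0.6],[-0.659,-0.141,0,0,0,-0.182,0.6]]}}

```text
time_s: 6.62
position: [0.538, -0.224, 0.1474]
tcp_rot: [[-0.842, 0.539, -0.003], [0.539, 0.842, 0.003], [0.004, 0.001, -1.0]]
force: [-0.3, -0.0, -0.8]
opening: 0.6
grasp_force: 0.0
```

```bash
python3 - <<'E'
from h import *
s=bot.read_state(); print(s["time_s"],s["position"],np.round(s["tcp_rot"],3).tolist())
c=viewer.capture("wrist"); np.save("pics/c.npy",[c],allow_pickle=True)
for r in nets.find_in("wrist","spoon_blank"): print(r)
p=[proj(c,[*(s["position"][:2]+np.array(s["tcp_rot"])[:2,0]*k),.028]) for k in (.0,.02,.04)]; print(np.round(p))
e=viewer.capture("side"); print(proj(e,[.5365,-.2288,.028]))
cv2.imwrite("pics/w2.png",c["image"])
# seat, nose raised
a=e["image"][150:290,240:360]; cv2.imwrite("pics/g.png",cv2.resize(a,(514,600)))
E
```

```text
6.6167 [ 0.53798095 -0.2239627   0.14740999] [[-0.842, 0.539, -0.003], [0.539, 0.842, 0.003], [0.004, 0.001, -1.0]]
{'location': [315.6, 242.1], 'conf': 0.55}
[[316. 241.]
 [316. 211.]
 [316. 180.]]
[326.07883251 323.61346544]
```

View pics/w2.png

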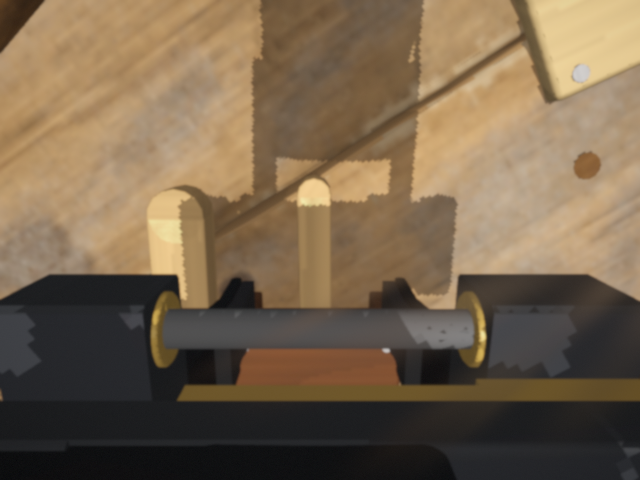

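The handle is centred in the fingers (column ~315) and its tip is ~42 mm ahead of the TCP at row 178. Descending and gripping.

Emit:
{"fn": "move_arm", "kwargs": {"increments": [[0,0,0.1,0,0,0,0.6],[0,0,0.22,0,0,0,0.6],[0,0,0.34,0,0,0,0.6],[0,0,0.41,0,0,0,0.6],[0,0,0.44,0,0,0,0.6],[0,0,0.44,0,0,0,0.6],[0,0,0.44,0,0,0,0.1],[0,0,0.44,0,0,0,0.1],[0,0,0.44,0,0,0,0.1],[0,0,0.44,0,0,0,0.1]]}}

```text
time_s: 7.6
position: [0.5396, -0.2267, 0.0183]
tcp_rot: [[-0.842, 0.539, 0.003], [0.539, 0.842, -0.002], [-0.003, -0.0, -1.0]]
force: [0.0, 0.1, -0.8]
opening: 0.382
grasp_force: 0.0
```

Emit:
{"fn": "move_arm", "kwargs": {"increments": [[0,0,0,0,0,0,0],[0,0,0,0,0,0,0],[0,0,0,0,0,0,0]]}}

```text
time_s: 7.85
position: [0.5391, -0.2266, 0.0176]
tcp_rot: [[-0.842, 0.539, 0.001], [0.539, 0.842, -0.001], [-0.002, -0.0, -1.0]]
force: [-0.0, 0.6, 5.8]
opening: 0.25
grasp_force: 30.0
```

Emit:
{"fn": "move_arm", "kwargs": {"increments": [[0.03,0,-0.004,0,0,0,0],[0.08,0,-0.006,0,0,0,0],[0.14,0,-0.006,0,0,0,0],[0.2,0,-0.006,0,0,0,0],[0.26,0,-0.006,0,0,0,0],[0.32,0,-0.006,0,0,0,0],[0.37,0,-0.006,0,0,0,0],[0.4,0,-0.006,0,0,0,0],[0.4,0,-0.006,0,0,0,0]]}}

```text
time_s: 8.6
position: [0.4345, -0.1593, 0.0183]
tcp_rot: [[-0.842, 0.539, -0.005], [0.539, 0.842, 0.003], [0.006, 0.0, -1.0]]
force: [-0.4, 0.7, 0.3]
opening: 0.249
grasp_force: 30.0
```

```bash
python3 - <<'E'
from h import *
s=bot.read_state(); print(s["time_s"],s["position"],s["force"])
u=np.array([.136,.991]); o=np.array([.50,-.162]); g=o+.06*u; print(g); plan(*g,s["position"][2]+.004,-7.8)
for n in("scene","side"):
  c=viewer.capture(n)
  for t in("spoon_blank","ladle_blank"):
    for r in nets.find_in(n,t)[:2]: print(n,t,round(r["conf"],2),np.round(r["location"]),np.round(atz(c,r["location"],.028),3))
E
```

```text
8.6 [ 0.43450152 -0.1592584   0.01832514] [-0.37544624  0.72765292  0.34477148]
[ 0.50816 -0.10254]
t [-0.1048  0.2916 -0.0139] w [-0.001  -0.0016  0.3621] deg [-0.2 -0.3 65.2]
scene spoon_blank 0.84 [345. 310.] [ 0.427 -0.155  0.028]
scene spoon_blank 0.74 [255. 252.] [0.509 0.136 0.028]
scene ladle_blank 0.92 [425. 317.] [ 0.491 -0.314  0.028]
scene ladle_blank 0.52 [256. 252.] [0.51  0.134 0.028]
side spoon_blank 0.56 [309. 322.] [ 0.503 -0.22   0.028]
side ladle_blank 0.86 [306. 364.] [ 0.483 -0.315  0.028]
```

Emit:
{"fn": "move_arm", "kwargs": {"increments": [[-0.005,0.035,-0.01,0,0,0.036,0],[-0.01,0.07,-0.01,0,0,0.072,0],[-0.02,0.1,-0.01,0,0,0.108,0],[-0.035,0.13,-0.01,0,0,0.144,0],[-0.05,0.16,-0.01,0,0,0.18,0],[-0.06,0.19,-0.01,0,0,0.216,0],[-0.075,0.22,-0.01,0,0,0.252,0],[-0.085,0.25,-0.01,0,0,0.288,0],[-0.095,0.275,-0.01,0,0,0.325,0],[-0.105,0.292,-0.01,0,0,0.362,0]]}}

```text
time_s: 9.73
position: [0.5126, -0.1045, 0.0214]
tcp_rot: [[0.141, 0.99, 0.001], [0.99, -0.141, -0.0], [-0.0, 0.001, -1.0]]
force: [0.2, -0.5, -1.2]
opening: 0.253
grasp_force: 30.0
```

```bash
python3 - <<'E'
from h import *
s=bot.read_state(); print(s["time_s"],s["position"],s["force"],np.round(s["tcp_rot"],3).tolist())
E
```

```text
9.7333 [ 0.51260769 -0.10447645  0.02137996] [ 0.21945786 -0.48734641 -1.21862783] [[0.141, 0.99, 0.001], [0.99, -0.141, -0.0], [-0.0, 0.001, -1.0]]
```

Emit:
{"fn": "move_arm", "kwargs": {"increments": [[0,0,0.012,0,0,0,0],[0,0,0.012,0,0,0,0.3],[0,0,0.012,0,0,0,0.5],[0,0,0.012,0,0,0,0.5],[0,0,-0.1,0,0,0,0.6],[0,0,-0.22,0,0,0,0.8],[-0.1,0,-0.35,0,0,0,1],[-0.2,0,-0.45,0,0,0,1],[-0.3,0,-0.5,0,0,0,1],[-0.3,0,-0.5,0,0,0,1]]}}

```text
time_s: 10.57
position: [0.5022, -0.2017, 0.1767]
tcp_rot: [[0.139, 0.99, 0.011], [0.99, -0.138, -0.01], [-0.009, 0.012, -1.0]]
force: [0.2, -0.5, 0.3]
opening: 0.821
grasp_force: 0.0
```

Emit:
{"fn": "move_arm", "kwargs": {"increments": [[0,0,0,0,0,0,1],[0,0,0,0,0,0,1],[0,0,0,0,0,0,1]]}}

```text
time_s: 10.82
position: [0.4979, -0.1924, 0.1703]
tcp_rot: [[0.135, 0.991, -0.003], [0.991, -0.135, 0.002], [0.002, -0.003, -1.0]]
force: [-0.2, 0.1, 0.5]
opening: 0.982
grasp_force: 0.0
```

```bash
python3 - <<'E'
from h import *
s=bot.read_state(); print(s["time_s"],s["position"],s["opening"],np.round(s["tcp_rot"],3).tolist())
c=viewer.capture("wrist"); cv2.imwrite("pics/w3.png",c["image"])
E
```

```text
10.8167 [ 0.49787742 -0.19241321  0.17025897] 0.9817092653855122 [[0.135, 0.991, -0.003], [0.991, -0.135, 0.002], [0.002, -0.003, -1.0]]
```

View pics/w3.png

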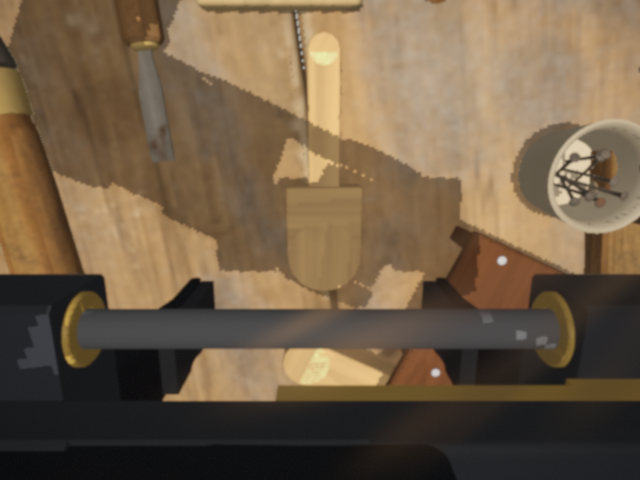

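```bash
python3 - <<'E'
from h import *
c=viewer.capture("wrist"); s=bot.read_state(); print(s["position"])
L,R_,T,B=[atz(c,p,.028)[:2] for p in((287,187),(362,187),(323.5,32),(323,291))]
o=(L+R_)/2; print(L,R_,np.linalg.norm(L-R_),T,B,np.linalg.norm(T-B),np.degrees(np.arctan2(*(T-B)[::-1])),"o",o)
d=(T-B)/np.linalg.norm(T-B); g=o-.030*d; print(g, "->")
plan(*g,.014,np.degrees(np.arctan2(d[1],d[0]))-90)
E
```

```text
[ 0.498287   -0.19224909  0.17018658]
[ 0.48037036 -0.15637327] [ 0.53238773 -0.16337085] 0.05248592258374536 [ 0.5186537  -0.06124713] [ 0.49524359 -0.23635506] 0.17666584758288156 82.38530094870862 o [ 0.50637905 -0.15987206]
[ 0.50240372 -0.18960751] ->
t [0.0097 0.014  0.5206] w [-0.001  -0.0005 -0.0005] deg [-0.2 -0.1 -0.1]
```

Blank lies straight at 82.4° with its length measuring 177 mm. Shoulders are at row 187, columns 287–362. Regripping at the bowl.

Emit:
{"fn": "move_arm", "kwargs": {"increments": [[0.01,0.014,0.12,0,0,0,1],[0.01,0.014,0.25,0,0,0,1],[0.01,0.014,0.37,0,0,0,1],[0.01,0.014,0.47,0,0,0,1],[0.01,0.014,0.52,0,0,0,1],[0.01,0.014,0.52,0,0,0,1],[0.01,0.014,0.52,0,0,0,0.5],[0.01,0.014,0.52,0,0,0,0.3],[0.01,0.014,0.52,0,0,0,0.3],[0.01,0.014,0.52,0,0,0,0.3]]}}

```text
time_s: 11.75
position: [0.5038, -0.1911, 0.0154]
tcp_rot: [[0.135, 0.991, -0.0], [0.991, -0.135, 0.0], [0.0, -0.0, -1.0]]
force: [0.9, -0.3, 0.2]
opening: 0.778
grasp_force: 0.0
```

Emit:
{"fn": "move_arm", "kwargs": {"increments": [[0,0,0,0,0,0,0.3],[0,0,0,0,0,0,0.3],[0,0,0,0,0,0,0.3]]}}

```text
time_s: 12.0
position: [0.5035, -0.1913, 0.0156]
tcp_rot: [[0.135, 0.991, -0.0], [0.991, -0.135, 0.0], [0.0, -0.0, -1.0]]
force: [-0.3, 0.1, 0.3]
opening: 0.622
grasp_force: 30.0
```

```bash
python3 - <<'E'
from h import *
e=viewer.capture("side"); f=viewer.capture("scene"); np.save("pics/cs.npy",[e,f],allow_pickle=True)
a=np.hstack([cv2.resize(e["image"][170:270,255:335],(480,600),interpolation=cv2.INTER_CUBIC)])
cv2.imwrite("pics/g2.png",a)
s=bot.read_state(); print(s["position"],s["opening"],s["grasp_force"])
E
```

```text
[ 0.50353273 -0.19132802  0.0156159 ] 0.6164545881009181 29.952083760872483
```

View pics/g2.png

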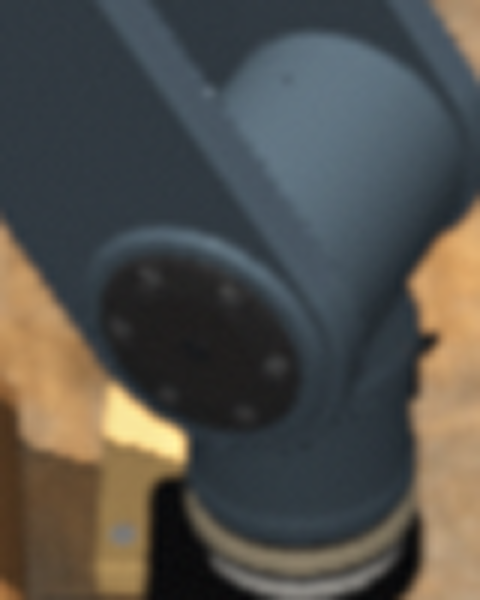

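```bash
python3 - <<'E'
from h import *
plan(.4856,-.1067,.0396,-7.8)
E
```

```text
t [ 0.2714 -0.0975 -0.0799] w [-0.0001 -0.0001  0.    ] deg [-0. -0.  0.]
```

Emit:
{"fn": "move_arm", "kwargs": {"increments": [[0,0,-0.05,0,0,0,0.3],[0,-0.02,-0.1,0,0,0,0.3],[0.07,-0.05,-0.1,0,0,0,0.3],[0.15,-0.08,-0.1,0,0,0,0.3],[0.22,-0.0975,-0.09,0,0,0,0.3],[0.27,-0.0975,-0.085,0,0,0,0.3],[0.27,-0.0975,-0.085,0,0,0,0.3],[0.27,-0.0975,-0.085,0,0,0,0.3]]}}

```text
time_s: 12.77
position: [0.4859, -0.1068, 0.0409]
tcp_rot: [[0.134, 0.991, 0.0], [0.991, -0.134, -0.0], [-0.0, 0.0, -1.0]]
force: [0.0, -0.5, -1.8]
opening: 0.618
grasp_force: 29.9
```

```bash
python3 - <<'E'
from h import *
s=bot.read_state(); print(s["position"],s["opening"],s["grasp_force"])
c=viewer.capture("wrist"); np.save("pics/c4.npy",[c],allow_pickle=True)
cv2.imwrite("pics/w4.png",cv2.resize(c["image"][0:300,180:480],(600,600),interpolation=cv2.INTER_CUBIC))
E
```

```text
[ 0.48592779 -0.10680743  0.04087137] 0.617791264182089 29.945067381486297
```

View pics/w4.png

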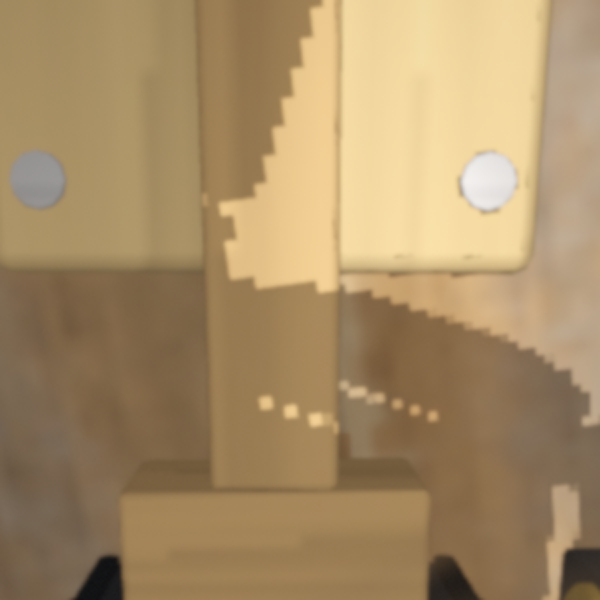

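```bash
python3 - <<'E'
from h import *
c=np.load("pics/c4.npy",allow_pickle=True)[0]; s=bot.read_state(); R=np.array(s["tcp_rot"]); p=s["position"]
f=lambda q,z:np.round(R.T@(atz(c,(180+q[0]/2,q[1]/2),z)-p)*1000,1)[:2]
for l,q,z in(("scrL",(38,180),.018),("scrR",(489,180),.018),("edgeR",(546,20),.018),("edgeR",(531,240),.018),("noseL",(60,262),.018),("noseR",(480,263),.018),
 ("hL",(197,10),.0533),("hR",(340,10),.0533),("hL",(212,480),.0533),("hR",(337,480),.0533),("shL",(122,493),.0533),("shR",(428,493),.0533)): print(l,f(q,z))
# earlier guide fronts
w=viewer.capture("wrist")
for P in([.4837,.0418,.034],[.527,.0353,.034],[.4902,.1234,.034],[.5365,.1176,.034]): print("guide",np.round(R.T@(np.array(P)-p)*1000,1)[:2])
E
```

```text
scrL [ 85.8 -47.9]
scrR [86. 41.]
edgeR [114.6  50. ]
edgeR [74.7 50.2]
noseL [ 70.2 -44.5]
noseR [70.2 40.2]
hL [106.6 -12.9]
hR [106.6   8.6]
hL [ 33.7 -11.9]
hR [33.7  9.6]
shL [ 31.3 -27.4]
shR [31.4 25.3]
guide [147.7 -22.9]
guide [147.1  20.9]
guide [229.5 -27.4]
guide [230.   19.2]
```

Emit:
{"fn": "move_arm", "kwargs": {"increments": [[0,-0.008,0.008,0,0,0,0.3],[0.03,-0.008,0.012,0,0,0,0.3],[0.06,-0.008,0.012,0,0,0,0.3],[0.09,-0.008,0.012,0,0,0,0.3],[0.12,-0.008,0.012,0,0,0,0.3],[0.15,-0.008,0.012,0,0,0,0.3],[0.16,-0.008,0.012,0,0,0,0.3]]}}

```text
time_s: 13.45
position: [0.4898, -0.0575, 0.0374]
tcp_rot: [[0.134, 0.991, -0.001], [0.991, -0.134, 0.0], [0.0, -0.001, -1.0]]
force: [0.5, -0.0, -1.0]
opening: 0.619
grasp_force: 29.9
```

Emit:
{"fn": "move_arm", "kwargs": {"increments": [[0.03,0,0.003,0,0,0,0.3],[0.06,0,0.006,0,0,0,0.3],[0.09,0,0.006,0,0,0,0.3],[0.12,0,0.006,0,0,0,0.3],[0.15,0,0.006,0,0,0,0.3],[0.15,0,0.006,0,0,0,0.3]]}}

```text
time_s: 13.95
position: [0.4959, -0.013, 0.0356]
tcp_rot: [[0.134, 0.991, -0.0], [0.991, -0.134, 0.0], [0.0, -0.0, -1.0]]
force: [0.3, 0.4, -1.6]
opening: 0.618
grasp_force: 29.9
```

```bash
python3 - <<'E'
from h import *
c=viewer.capture("wrist"); s=bot.read_state(); print(s["position"],s["force"]); np.save("pics/c5.npy",[c],allow_pickle=True)
cv2.imwrite("pics/w5.png",cv2.resize(c["image"][0:300,180:480],(600,600),interpolation=cv2.INTER_CUBIC))
E
```

```text
[ 0.49596704 -0.01373143  0.03555841] [-0.33732821 -0.31151983 -1.43174589]
```

View pics/w5.png

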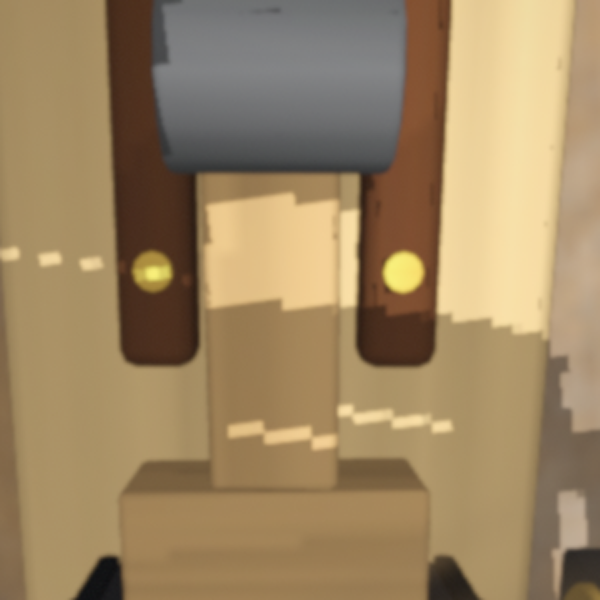

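```bash
python3 - <<'E'
from h import *
c=np.load("pics/c5.npy",allow_pickle=True)[0]; s=bot.read_state(); R=np.array(s["tcp_rot"]); p=s["position"]
f=lambda q,z:np.round(R.T@(atz(c,(180+q[0]/2,q[1]/2),z)-p)*1000,1)[:2]
zt=p[2]-.0156+.028; print(zt)
for l,q,z in(("gL",(159,360),.034),("gR",(397,360),.034),("gLi",(196,340),.034),("gRi",(359,340),.034),("bL",(152,272),.034),("bR",(404,272),.034),
 ("hL",(207,300),zt),("hR",(338,300),zt),("hL",(212,480),zt),("hR",(337,480),zt),("shL",(122,493),zt),("shR",(428,493),zt)): print(l,f(q,z))
E
```

```text
0.04795840790084122
gL [ 52.7 -21.8]
gR [52.7 21.6]
gLi [ 56.3 -15. ]
gRi [56.3 14.6]
bL [ 68.2 -22.5]
bR [68.3 22.3]
hL [ 63.8 -11.7]
hR [63.8  9.6]
hL [ 33.6 -11.4]
hR [33.6 10. ]
shL [ 31.3 -27. ]
shR [31.3 25.8]
```

Handle is between the guides under the raised nose: offset ~0.8 mm, about 21 mm left to go.

Emit:
{"fn": "move_arm", "kwargs": {"increments": [[0.02,0.0025,0.003,0,0,0,0.3],[0.04,0.0025,0.004,0,0,0,0.3],[0.055,0.0025,0.004,0,0,0,0.3],[0.062,0.0025,0.005,0,0,0,0.3],[0.068,0.0025,0.005,0,0,0,0.3],[0.071,0.0025,0.005,0,0,0,0.3],[0.073,0.0025,0.005,0,0,0,0.3],[0.073,0.0025,0.005,0,0,0,0.3]]}}

```text
time_s: 14.67
position: [0.4996, 0.006, 0.0341]
tcp_rot: [[0.135, 0.991, -0.0], [0.991, -0.135, -0.001], [-0.001, -0.0, -1.0]]
force: [-0.8, -3.1, -1.2]
opening: 0.619
grasp_force: 29.9
```

Emit:
{"fn": "move_arm", "kwargs": {"increments": [[0.004,0,0,0,0,0,0.3],[0.008,0,0.002,0,0,0,0.3],[0.008,0,0.003,0,0,0,0.3]]}}

```text
time_s: 14.92
position: [0.4994, 0.0065, 0.0338]
tcp_rot: [[0.134, 0.991, -0.001], [0.991, -0.134, -0.003], [-0.003, -0.001, -1.0]]
force: [-4.4, -13.8, 6.6]
opening: 0.617
grasp_force: 30.0
```

Shoulders are hard against the guides. Releasing and lifting off.

Emit:
{"fn": "move_arm", "kwargs": {"increments": [[-0.006,0,-0.002,0,0,0,0.3],[-0.006,0,-0.002,0,0,0,0.8],[-0.006,0,-0.002,0,0,0,0.8],[-0.006,0,-0.002,0,0,0,0.8],[-0.006,0,-0.03,0,0,0,0.8],[-0.006,0,-0.1,0,0,0,0.8],[-0.006,0,-0.22,0,0,0,0.8],[-0.006,0,-0.34,0,0,0,0.8],[-0.006,0,-0.4,0,0,0,0.8],[-0.006,0,-0.4,0,0,0,0.5]]}}

```text
time_s: 15.75
position: [0.5027, 0.0074, 0.1578]
tcp_rot: [[0.135, 0.991, 0.01], [0.991, -0.135, -0.002], [-0.0, 0.01, -1.0]]
force: [-0.2, 0.6, 0.1]
opening: 0.772
grasp_force: 0.0
```

```bash
python3 - <<'E'
from h import *
c=viewer.capture("wrist"); s=bot.read_state(); R=np.array(s["tcp_rot"]);p=s["position"]; print(s["time_s"],p,s["opening"])
for t in("spoon_blank","seat","nose_pad","holddown"):
  for r in nets.find_in("wrist",t)[:1]: print(t,round(r["conf"],2),np.round(r["location"]))
# dark guides: mask, report front faces
hsv=cv2.cvtColor(c["image"],cv2.COLOR_BGR2HSV); cv2.imwrite("pics/w6.png",c["image"])
plan(.5437,.3279,.15,-7.8)
E
```

```text
15.8 [0.50136819 0.00751689 0.15575185] 0.7385023345216868
spoon_blank 0.95 [315. 235.]
seat 0.86 [308. 112.]
nose_pad 0.59 [310.  80.]
holddown 0.58 [309. 111.]
t [1.0776 0.0043 0.0069] w [-0.001  -0.0001  0.0001] deg [-0.2 -0.   0. ]
```

Emit:
{"fn": "move_arm", "kwargs": {"increments": [[0.13,0,0,0,0,0,0],[0.26,0,0,0,0,0,0],[0.4,0,0,0,0,0,0],[0.54,0,0,0,0,0,0],[0.68,0.002,0,0,0,0,0],[0.8,0.004,0,0,0,0,0],[0.9,0.004,0,0,0,0,0],[0.95,0.004,0,0,0,0,0],[0.95,0.004,0,0,0,0,0]]}}

```text
time_s: 16.75
position: [0.5391, 0.2924, 0.1515]
tcp_rot: [[0.132, 0.991, -0.001], [0.991, -0.132, 0.0], [-0.0, -0.002, -1.0]]
force: [0.1, -0.2, 0.6]
opening: 0.013
grasp_force: 0.0
```

```bash
python3 - <<'E'
from h import *
c=viewer.capture("wrist"); s=bot.read_state(); R=np.array(s["tcp_rot"]);p=s["position"]; print(s["time_s"],p,s["opening"])
for r in nets.find_in("wrist","catch_tab")[:2]: print(round(r["conf"],2),np.round(r["location"]),atz(c,r["location"],.056))
print(proj(c,[.5437,.3279,.056]))
g=cv2.cvtColor(c["image"],cv2.COLOR_BGR2GRAY)
# bright-striped round tab: circle detection
k=cv2.HoughCircles(cv2.medianBlur(g,5),cv2.HOUGH_GRADIENT,1,60,param1=100,param2=22,minRadius=20,maxRadius=40)
if k is not None:
  for q in k[0][:5]: print(q,atz(c,q[:2],.056))
plan(.5437,.3279,.15,-7.8)
E
```

```text
16.8 [0.53870775 0.29027676 0.15149411] 0.007630031419400926
0.92 [317. 217.] [0.54080718 0.31309218 0.056     ]
0.61 [314. 369.] [0.52560879 0.21223829 0.056     ]
[318.35231379 191.49604626]
[316.5 192.5  27.7] [0.54253724 0.32745472 0.056     ]
[ 25.5 198.5  33.6] [0.37088324 0.34654167 0.056     ]
[ 57.5 138.5  29.4] [0.39945223 0.37763143 0.056     ]
t [ 0.1309 -0.0005  0.0053] w [-0.0009  0.0007  0.0004] deg [-0.2  0.1  0.1]
```

Emit:
{"fn": "move_arm", "kwargs": {"increments": [[0.08,0,0.02,0,0,0,0],[0.135,0,0.08,0,0,0,0],[0.135,0,0.18,0,0,0,0],[0.135,0,0.25,0,0,0,0],[0.135,0,0.28,0,0,0,0],[0.135,0,0.3,0,0,0,0],[0.135,0,0.32,0,0,0,0],[0.135,0,0.34,0,0,0,0],[0.135,0,0.36,0,0,0,0],[0.135,0,0.36,0,0,0,0]]}}

```text
time_s: 17.68
position: [0.5463, 0.3301, 0.0452]
tcp_rot: [[0.136, 0.991, 0.003], [0.991, -0.136, 0.001], [0.002, 0.002, -1.0]]
force: [0.4, 2.6, 2.3]
opening: 0.004
grasp_force: 1.5
```

Emit:
{"fn": "move_arm", "kwargs": {"increments": [[0,0,0.01,0,0,0,0],[0,0,0.01,0,0,0,0]]}}

```text
time_s: 17.85
position: [0.5463, 0.3303, 0.0426]
tcp_rot: [[0.136, 0.991, 0.003], [0.991, -0.136, 0.001], [0.002, 0.003, -1.0]]
force: [0.9, 1.9, 1.7]
opening: 0.005
grasp_force: 1.7
```

Emit:
{"fn": "move_arm", "kwargs": {"increments": [[0,0,-0.03,0,0,0,0],[0,0,-0.1,0,0,0,0],[0,0,-0.2,0,0,0,0],[0,0,-0.32,0,0,0,0],[0,0,-0.42,0,0,0,0],[0,0,-0.42,0,0,0,0]]}}

```text
time_s: 18.35
position: [0.5487, 0.3305, 0.1755]
tcp_rot: [[0.135, 0.991, 0.012], [0.991, -0.135, 0.003], [0.005, 0.011, -1.0]]
force: [0.7, -0.0, -0.7]
opening: -0.001
grasp_force: 0.0
```

```bash
python3 - <<'E'
from h import *
for n in("scene","side"):
  c=viewer.capture(n); cv2.imwrite(f"pics/{n}9.png",c["image"])
  # compare the nose region to latched / initial pictures
  for t in("nose_pad","tail_pad","spoon_blank"):
    for r in nets.find_in(n,t)[:2]: print(n,t,round(r["conf"],2),np.round(r["location"]),np.round(atz(c,r["location"],.046),3))
  p0=cv2.imread(f"pics/{n}0.png"); b={"scene":(190,270,185,290),"side":(155,235,270,320)}[n]
  d=[np.abs(c["image"][b[0]:b[1],b[2]:b[3]].astype(int)-p0[b[0]:b[1],b[2]:b[3]]).mean()]
  print(n,"diff to initial",d)
E
```

```text
scene nose_pad 0.86 [248. 232.] [0.552 0.187 0.046]
scene tail_pad 0.67 [252. 234.] [0.551 0.174 0.046]
scene spoon_blank 0.81 [290. 265.] [0.487 0.021 0.046]
scene diff to initial [np.float64(20.215)]
side nose_pad 0.71 [292. 191.] [0.518 0.203 0.046]
side tail_pad 0.71 [293. 192.] [0.519 0.196 0.046]
side tail_pad 0.39 [294. 212.] [0.512 0.114 0.046]
side spoon_blank 0.88 [294. 251.] [ 0.496 -0.024  0.046]
side diff to initial [np.float64(25.493166666666667)]
```

```bash
python3 - <<'E'
from h import *
m=cv2.imread("pics/m1.png"); lat=cv2.resize(m[300:,400:],(160,120),interpolation=cv2.INTER_AREA)
im={"init":cv2.imread("pics/side0.png")[150:270,250:410],"latched":lat,"now":cv2.imread("pics/side9.png")[150:270,250:410]}
for k,a in im.items():
    h=cv2.cvtColor(a,cv2.COLOR_BGR2HSV).astype(int); g=(h[...,1]<75)&(h[...,2]<170)
    sub=g[:,38:50]; rows=np.where(sub.sum(1)>=6)[0]; print(k,"gray rows",rows.min()+150,rows.max()+150,''.join('#' if v>=6 else '.' for v in sub.sum(1)))
c=viewer.capture("side"); P=np.array([.5237,.182]);u=np.array([.136,.991])
for z in(.032,.046,.075): print(z,proj(c,[*(P-.1*u),z+.008]), proj(c,[*(P-.11*u),z]))
E
```

```text
init gray rows 159 224 .........##################################################################.............................................
latched gray rows 159 213 .........#######################################################........................................................
now gray rows 159 221 .........###############################################################................................................
0.032 [294.63468334 221.99936634] [294.71067274 227.05410099]
0.046 [294.38826999 217.72678855] [294.46445933 222.81507514]
0.075 [293.86502927 208.65428189] [293.9416214  213.81343897]
```

The nose's lower edge is at row 221, against 224 when bare and 213 when latched, so the nose is down on the blank. Handing in.

```bash
python3 -c "
from rig import workorder
print(workorder.hand_in())"
```

```text
the job is handed in; nothing more can be done
None
```

I handed the job in at about 18 s on the robot's clock; no verdict came back. By contact force and the last pictures, the spoon blank sits shoulders-to-guides with the nose clamped on its handle; I never touched the ladle blank and didn't measure its position again at the end.

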